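# Third gap on the shed shelf

## Robot

A 7-joint arm with a two-finger parallel gripper is mounted at the origin on the work surface. World frame = base frame: x ahead of the robot, y to its left, z up, the work surface at z = 0. Lengths are in m, angles in rad, forces in N, time in s.
With the tool pointing down it reaches from about 0.425 to 0.925 m from the base axis. Payload 6.8 kg.
Tool frame: the origin (TCP) lies at the very end of the fingers, on their centre line; the grasp point (between the pads) lies r.pinch_z behind it (r.pinch_z is the distance from the TCP to the grasp point, in m); z points along the fingers, y is the line along which they close (so a half turn about z gives the same grasp; the last joint's range is limited). The gripper opens to 85 mm and grips with 20 to 120 N. Pads are 22 mm wide; open, the fingers measure 114 mm over their backs; the gripper's body (76 mm by 85 mm) begins 54 mm behind the grasp point. The pads swing forward as they close: fully open they stand 13 mm farther back than shut.
Start: joints at [-0.108, 0.477, 0.022, 1.555, -0.011, 1.109, -0.083], TCP at [0.675, 0, 0.231] pointing down, gripper open.
Joint ranges: [-2.96, 2.96], [-0.34, 2.1], [-1.41, 1.46], [0.24, 2.44], [-1.37, 4.51], [0.17, 1.92], [-2.96, 2.96]. Speed limits (rad/s): [2.39, 2.39, 3.14, 3.14, 3.14, 3.14, 3.14].

## Interface

Orientations are given as a rotation vector (axis times angle).
In Python, from bench import status, grab_frame, camera_model, r gives the robot as it stands. The module is installed in compiled form; this text tells all that it offers.
- The arm moves only by the shell command python3 -m creep 'ROWS' [FORCE]. ROWS is text: rows parted by semicolons, each of 7 numbers parted by spaces: the turn, a rotation vector about the tool's x, y, z in rad, then the shift along the tool's x, y, z in mm, then the opening, from -1 (shut) to 1 (fully open). In form: rx ry rz tx ty tz fingers; .... A call has 1 to 10 rows; each row is the pose to reach, as a shift and turn from the pose commanded when the call began, along the tool's axes at that moment; what a row does not reach only later rows make up. A row lasts 1/8 s, in which the tool goes at most 62.5 mm and 10.7 degrees, less where a joint would pass 70% of its speed; a pose out of reach is approached as far as the arm can. A call with a gripper value outside its range is refused whole. The fingers move at their own pace and stop on an object; FORCE is the grip in N (left out, the last holds). Time passes only in rows, so rows that repeat a pose let the fingers close. It gives the time, the measured TCP pose, the force, the opening and the grip force at its end, in the units of the state.
- status.get_obs(): the state, without advancing time (a new reading comes with each control period).
- grab_frame(name): name is "scene" or "side" or "wrist"; returns (picture, depth): 480x640x3 uint8, red, green, blue; 480x640 float32, m along the optical axis (not along the pixel's ray), 0 where there is no reading.
- camera_model(name): a dict with "K" (3x3 intrinsics, pixels), "rvec" (rotation vector, rad) and "tvec" (3), from world to camera coordinates, as OpenCV has them. Camera axes: x right, y down, z forward; pixel columns grow to the right and rows downward; lengths in m; the calibration is good to about 2 mm. A picture is of the moment at which its call begins: read the wrist's pose just before it. camera_model takes no time and is no camera call; for the wrist camera it gives the pose at the moment of the call.
- r.hand_in(): hands the job in; it is judged then, once.
The state is a dict: "clock": time; "joints": joint angles; "qvel": joint speeds; "tau": joint torques, N m; "tcp_pos": TCP position; "orientation": TCP orientation; "contact_force": force on the tool from outside, world axes, zero at the start; "moment": the same for the moment, N m; "grip_width": finger opening in m; "gripper_force": force on a finger pad.
Only numpy, scipy, OpenCV 4.12 (cv2) and the standard library are available. Lean on these libraries where they do the work, as an engineer would, in place of code of your own. Each camera call takes 0.05 s, during which the arm holds its last target. There are 200 camera calls.

## Task

Starting over the first gap at the red-capped end of the blue divider rack, run closed fingertips along the top of its steel rail, keeping touch, over the first and second gaps to the third gap, and touch the rail no farther along than that. Then, with the fingertips only and without picking it up, push the grey latch plate lengthwise along the shelf into that third gap, under the rail, until it is fully home against the back wall. Leave the padlock, the wooden box, the hinge and the hook where they are, and finish with the hand clear of everything.

Things in the scene. Friction and masses are not known exactly. Their poses are not given: they have to be found in the camera images.
- rack: fixed blue divider rack on the level aluminium shelf (shelf top 12 mm above the work surface). Origin: centre of its underside, on the shelf; x points into the gaps, y along the row, z up. Seven dividers 5 mm thick, 30 high, 70 long (x -35 to 35), 52 apart, make six gaps 47 mm wide, centres y = -130, -78, -26, 26, 78, 130. Mouths at x = -35, back wall (30 high) at x = 35. No floor of its own
- rail: rigid straight smooth steel rail fixed on the dividers along the mouths, origin and axes as rack. Spans x -35 to -11, y -158 to 158; underside 30 mm, flat top 38 mm above the shelf. A touch is placed midway between the fingertips of an upright hand, and counts as over a gap within 16 mm of the gap's centre
- red_cap: fixed red plastic block 30 x 20 x 38 mm (top level with the rail's) at one end of the rail, rack x = -23, y = 169.5 or -169.5; origin: centre of its underside. The gap next to it is the first: with the cap at +y the first three gaps are at y = 130, 78, 26; at -y, -130, -78, -26. A like black block closes the other end
- latch_plate: loose grey plastic latch plate 100 x 36 x 14 mm, about 80 g, flat on the shelf before the rack; slides easily (under 2 N). Origin: centre of its underside; x along its length, z up. Its +x end, narrowed to 26 mm over the last 10 mm, starts towards the rack (within 0.25 rad). Fully home, its origin is at rack x = -15 mm and 30 mm of its tail stands out before the rail
- padlock: loose black padlock standing upright beside one end of the rack: body 20 x 38 x 32 mm, steel shackle up to 56 mm; origin: centre of its underside
- wood_box: loose small wooden box with a brass hook catch, 67 x 87 x 45 mm high, beside the other end of the rack; origin: centre of its underside
- hinge: loose silver hinge, 46 x 32 x 7 mm, lying in an outermost gap of the rack; origin: centre of its underside
- steel_hook: loose dark steel hook, about 50 x 25 x 8 mm, lying in the other outermost gap; origin: on the shelf under its shank's line
Not all that is in view belongs to the job. Of the things shaped like the latch_plate, the grey one is meant.

How it is judged:
By the outcome, as a careful person would: the job done as asked, in the order asked, and still so for the second after the job is handed in, with the robot touching nothing.
It also fails if it takes over 67 s, if anything falls off the work surface, if the arm or the gripper's body presses on something with over 40 N, if the wrist force passes 120 N, or if a joint passes its speed limit or range.

## Working session

There is one attempt and no reset: what is moved stays moved. The work goes in short steps, Python scripts to look and compute and a shell command to move; the robot and the scene stay as the last step left them, time stands still between calls to the robot, and variables do not carry over. Pictures are saved under pics/ and viewed, at most 10 in all, crops included, and the job is handed in when it is done.

```bash
mkdir -p pics; python3 - <<'E'
from bench import status, grab_frame, camera_model, r
import cv2,numpy as np
for n in("scene","side"):
    p,d=grab_frame(n);cv2.imwrite(f"pics/{n}0.png",p[:,:,::-1]);np.save(f"pics/{n}0.npy",d)
o=status.get_obs();print(o["clock"],o["tcp_pos"],o["orientation"],o["grip_width"],r.pinch_z)
E
```

```text
0.1 [6.74464613e-01 8.22829743e-06 2.30435881e-01] [-2.22061416e+00 -2.22069976e+00  1.95479372e-03] 0.08558703351637731 0.0187
```

View pics/scene0.png

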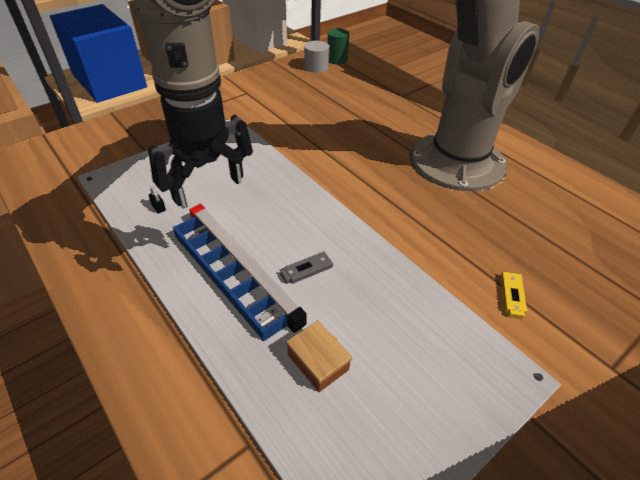

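View pics/side0.png

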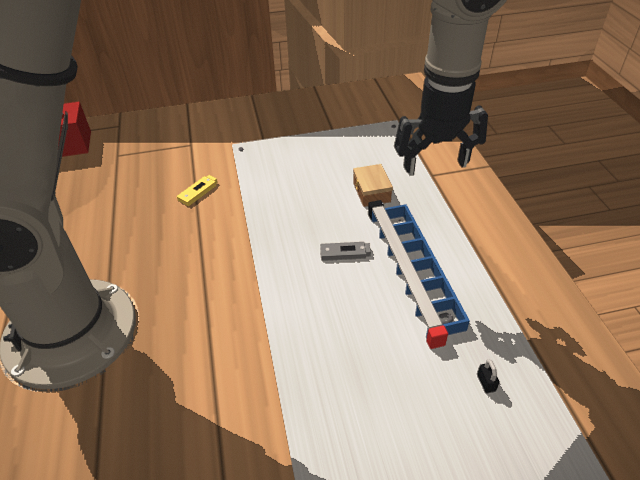

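Scene view: the red cap is at (197,211) and the black end block at (297,319). The grey plate is at (307,267), with its narrow end at about (287,274) facing the rack. The yellow look-alike at (514,295) is not meant. Side view: red cap (437,337), grey plate (346,251), padlock (488,378), box (373,185), yellow plate (197,190). Next I measure these from depth.

```bash
cat > h.py <<'E'
import numpy as np,cv2
from bench import camera_model
def cloud(n,d,cm=None):
    c=cm or camera_model(n);K=np.array(c["K"]);R=cv2.Rodrigues(np.array(c["rvec"],float))[0];t=np.array(c["tvec"]).ravel()
    v,u=np.mgrid[:480,:640]
    P=np.stack([(u-K[0,2])/K[0,0]*d,(v-K[1,2])/K[1,1]*d,d],-1)
    W=(P-t)@R;W[d<=0]=np.nan
    return W
E
python3 - <<'E'
from h import *
np.set_printoptions(precision=4,suppress=True)
box={"scene":dict(rail=(170,200,310,335),plate=(275,245,340,290),cap=(185,200,210,220)),"side":dict(rail=(365,195,450,350),plate=(315,235,378,265),cap=(422,322,452,352))}
for n in box:
    W=cloud(n,np.load(f"pics/{n}0.npy"));im=cv2.imread(f"pics/{n}0.png").astype(int)
    b,g,r=im[...,0],im[...,1],im[...,2]
    def sel(k,m):
        x0,y0,x1,y1=box[n][k];q=np.zeros((480,640),bool);q[y0:y1,x0:x1]=1
        return W[q&m&np.isfinite(W[...,2])]
    grey=(abs(r-b)<40)
    red=(r>120)&(g<70)
    P=sel("cap",red&(W[...,2]>.044)&(W[...,2]<.058));print(n,"cap",len(P),P.mean(0))
    P=sel("rail",grey&(r>90)&(W[...,2]>.042)&(W[...,2]<.058));
    for k,P in(("rail",P),("plate",sel("plate",grey&(W[...,2]>.021)&(W[...,2]<.034)))):
        rc=cv2.minAreaRect((P[:,:2]*1000).astype(np.float32));print(k,len(P),P.mean(0),"z",np.percentile(P[:,2],[5,50,95]),rc);print(cv2.boxPoints(rc))
    for u,v in ((20,20),):pass
    Q=W[...,2];print("shelf z",np.nanmedian(Q[300:330,330:360]))
E
```

```text
scene cap 78 [ 0.6327 -0.1847  0.0492]
rail 1648 [0.6284 0.     0.0495] z [0.0475 0.0495 0.0515] ((650.6806030273438, -4.9468231201171875), (72.62709045410156, 384.9696044921875), 1.9542291164398193)
[[ 607.8242  186.1877]
 [ 620.9521 -198.558 ]
 [ 693.537  -196.0813]
 [ 680.4091  188.6644]]
plate 772 [0.5348 0.0623 0.0255] z [0.023  0.0256 0.0276] ((533.8819580078125, 60.533321380615234), (38.54499435424805, 100.53724670410156), 80.43294525146484)
[[481.1093  49.8836]
 [580.2483  33.1741]
 [586.6545  71.183 ]
 [487.5156  87.8925]]
shelf z 0.011721762401295308
side cap 174 [ 0.6299 -0.191   0.0497]
rail 1735 [ 0.6269 -0.037   0.0498] z [0.0464 0.05   0.0524] ((642.3156127929688, -16.783447265625), (55.9100227355957, 325.41998291015625), 1.3394421339035034)
[[ 610.5648  145.2286]
 [ 618.1716 -180.1024]
 [ 674.0664 -178.7955]
 [ 666.4596  146.5355]]
plate 686 [0.5322 0.0562 0.0259] z [0.0226 0.026  0.0285] ((533.2185668945312, 58.05384063720703), (39.55765151977539, 99.65369415283203), 80.26475524902344)
[[480.7647  46.9853]
 [578.9833  30.1343]
 [585.6724  69.1223]
 [487.4538  85.9734]]
shelf z 0.012170009048357387
```

```bash
python3 - <<'E'
import cv2,numpy as np
a=cv2.imread("pics/scene0.png")[180:350,140:370];b=cv2.imread("pics/side0.png")[150:400,300:520]
a=cv2.resize(a,None,fx=2,fy=2,interpolation=2);b=cv2.resize(b,None,fx=1.36,fy=1.36,interpolation=2)[:340]
cv2.imwrite("pics/crop.png",np.hstack([a,b]))
E
```

```text
(no output)
```

View pics/crop.png

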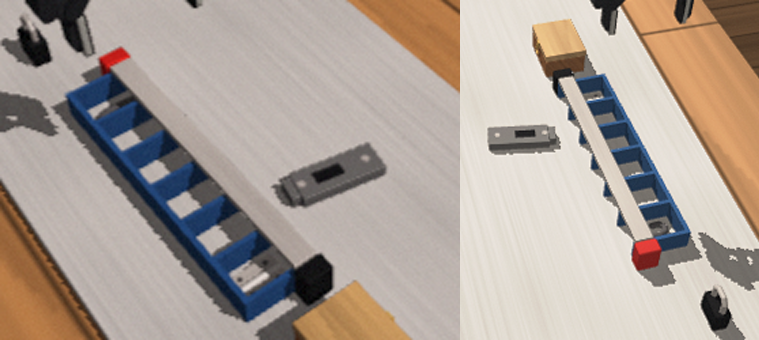

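The crop confirms it: the grey plate's narrowed end points at the rack, the red cap is at the world −y end, and the black block is next to the box. Next is a robust rail line fit.

```bash
python3 - <<'E'
from h import *
np.set_printoptions(precision=4,suppress=True)
for n in("scene","side"):
    W=cloud(n,np.load(f"pics/{n}0.npy"));im=cv2.imread(f"pics/{n}0.png").astype(int)
    b,g,r=[im[...,i] for i in range(3)]
    m=(abs(r-b)<50)&(r>90)&(abs(W[...,2]-.05)<.006)&(W[...,0]>.59)&(W[...,0]<.68)&(abs(W[...,1])<.2)
    P=W[m]*1000
    for _ in range(6):
        vx,vy,x0,y0=cv2.fitLine(P[:,:2].astype(np.float32),cv2.DIST_HUBER,0,.01,.01).ravel()
        s=np.sign(vy);vx*=s;vy*=s
        e=(P[:,0]-x0)*vy-(P[:,1]-y0)*vx
        P=P[abs(e)<14]
    a=(P[:,0]-x0)*vx+(P[:,1]-y0)*vy
    print(n,len(P),"yaw",np.arctan2(-vx,vy),"pt",x0,y0,"e",np.percentile(e,[3,50,97]),"ends",[(x0+q*vx,y0+q*vy) for q in np.percentile(a,[.3,99.7])])
    # black block / blue extents
    B=W[(b>100)&(r<60)&(abs(W[...,2]-.042)<.004)&(abs(W[...,1])<.22)&(W[...,0]>.55)]*1000
    print("blue",len(B),cv2.minAreaRect(B[:,:2].astype(np.float32)), B[:,1].min(),B[:,1].max(),B[:,0].max())
    bl=W[(r<60)&(g<60)&(b<60)&(abs(W[...,2]-.05)<.004)&(abs(W[...,1]-.15)<.06)&(W[...,0]>.58)&(W[...,0]<.68)]*1000
    print("black",len(bl),bl.mean(0) if len(bl) else 0)
E
```

```text
scene 1630 yaw 0.023623424 pt 627.9884 -0.79404724 e [-11.538    0.0051  11.0972] ends [(np.float64(632.155139027731), np.float64(-177.14277684586872)), (np.float64(624.6307083796514), np.float64(141.31365499850838))]
blue 741 ((666.7432250976562, -16.5340576171875), (49.11612319946289, 318.2084655761719), 1.1733595132827759) -175.69174455823392 142.97028346521762 693.7318308182291
black 156 [625.7303 152.8877  49.2974]
side 1710 yaw 0.021907404 pt 626.8876 -37.50061 e [-11.0487  -0.0195  12.1114] ends [(np.float64(629.9859543588532), np.float64(-178.90874724427766)), (np.float64(622.9881808434717), np.float64(140.465170278228))]
blue 325 ((668.0103149414062, -20.21673583984375), (47.822689056396484, 316.2171936035156), 1.4599512815475464) -178.4572079942973 138.41407019903397 695.6854276479186
black 80 [622.0777 148.1913  49.7943]
```

Rack geometry: the rail's mid-line centre is at about (627.5, −18.6) mm, yaw 0.0225, top z 50. That puts gaps 1, 2 and 3 at world (630.4, −148.6), (629.3, −96.6) and (628.1, −44.6). The plate is at (533.5, 59), yaw −0.168. First I close the fingers and hover over gap 1, aligned with the rack.

```bash
python3 -m creep '0 0 -0.0225 -50 -15 30 -1; 0 0 -0.0225 -100 -30 70 -1; 0 0 -0.0225 -150 -44 110 -1; 0 0 -0.0225 -150 -44 150 -1; 0 0 -0.0225 -150 -44 160 -1; 0 0 -0.0225 -150 -44 160 -1; 0 0 -0.0225 -150 -44 160 -1; 0 0 -0.0225 -150 -44 160 -1' 30
```

```text
clock: 1.1
tcp_pos: [0.6324, -0.1494, 0.073]
orientation: [2.194, 2.246, 0.003]
contact_force: [-0.2, -0.2, 0.3]
grip_width: 0.0
gripper_force: 0.0
```

```bash
python3 - <<'E'
from bench import status, grab_frame
import cv2
p,d=grab_frame("side");cv2.imwrite("pics/side1.png",cv2.resize(p[230:430,360:560,::-1],None,fx=3,fy=3))
o=status.get_obs();print({k:o[k] for k in("clock","tcp_pos","contact_force","grip_width")})
E
```

```text
{'clock': 1.15, 'tcp_pos': array([ 0.632056  , -0.14954756,  0.07276239]), 'contact_force': array([ 0.0780385 ,  0.2081765 , -0.16255688]), 'grip_width': -5.815433683800469e-05}
```

View pics/side1.png

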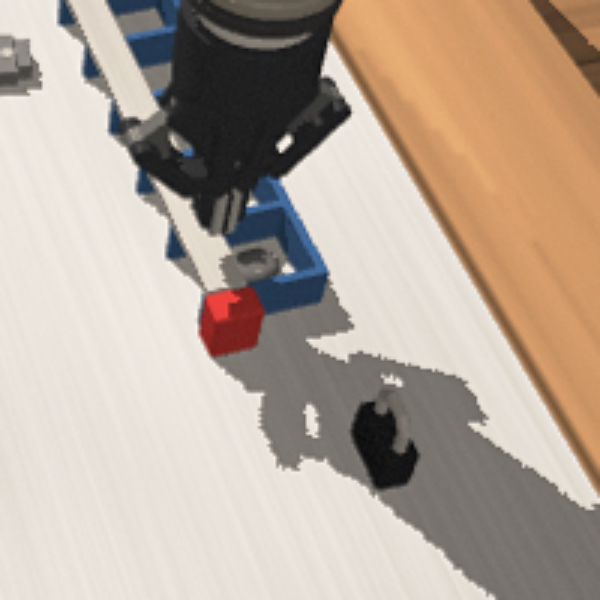

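The shut fingers hover over the rail at crop (225,215), inside gap 1, with the cap at (232,318). I lower gently to contact.

```bash
python3 -m creep '0 0 0 0 -2 10 -1; 0 0 0 0 -2 18 -1; 0 0 0 0 -2 20 -1; 0 0 0 0 -2 21 -1; 0 0 0 0 -2 21 -1'
```

```text
clock: 1.78
tcp_pos: [0.6292, -0.1501, 0.0504]
orientation: [2.196, 2.246, 0.0]
contact_force: [0.4, -0.3, -0.5]
grip_width: -0.0002
gripper_force: 0.0
```

```bash
python3 -m creep '0 0 0 0 0 1 -1; 0 0 0 0 0 1.5 -1; 0 0 0 0 0 1.5 -1'
```

```text
clock: 2.15
tcp_pos: [0.6294, -0.1501, 0.0501]
orientation: [2.196, 2.246, 0.001]
contact_force: [-3.3, 0.6, 9.7]
grip_width: -0.0
gripper_force: 4.9
```

```bash
python3 -m creep '0 0 0 3 0 0.5 -1; 0 0 0 9 0 0.5 -1; 0 0 0 15 0 0.5 -1; 0 0 0 21 0 0.5 -1; 0 0 0 27 0 0.5 -1; 0 0 0 32 0 0.5 -1'
```

```text
clock: 2.9
tcp_pos: [0.6302, -0.1209, 0.0502]
orientation: [2.194, 2.24, 0.001]
contact_force: [0.2, -5.5, 7.1]
grip_width: 0.0002
gripper_force: 3.8
```

```bash
python3 -m creep '0 0 0 4 0 0.5 -1; 0 0 0 10 0 0.6 -1; 0 0 0 16 0 0.6 -1; 0 0 0 22 0 0.7 -1; 0 0 0 28 0 0.7 -1; 0 0 0 33 0 0.8 -1'
```

```text
clock: 3.65
tcp_pos: [0.6303, -0.0893, 0.0501]
orientation: [2.194, 2.238, 0.002]
contact_force: [-0.4, -8.2, 12.0]
grip_width: 0.0002
gripper_force: 5.9
```

```bash
python3 -m creep '0 0 0 4 0 0.2 -1; 0 0 0 10 0 0.3 -1; 0 0 0 16 0 0.4 -1; 0 0 0 22 0 0.4 -1; 0 0 0 28 0 0.5 -1; 0 0 0 34 0 0.5 -1; 0 0 0 38 0 0.5 -1; 0 0 0 38 0 0.5 -1'
```

```text
clock: 4.65
tcp_pos: [0.63, -0.0514, 0.0501]
orientation: [2.194, 2.237, 0.003]
contact_force: [-0.4, -7.2, 14.7]
grip_width: -0.0001
gripper_force: 7.2
```

```bash
python3 -m creep '0 0 0 3 0 0 -1; 0 0 0 6 0 0 -1; 0 0 0 6 0 0 -1'
```

```text
clock: 5.03
tcp_pos: [0.6299, -0.0455, 0.0501]
orientation: [2.194, 2.237, 0.003]
contact_force: [-0.0, -7.3, 13.9]
grip_width: 0.0002
gripper_force: 7.2
```

The slide is done, ending in gap 3. I lift off and move to the plate's +y side with the fingers part open.

```bash
python3 -m creep '0 0 0 0 0 -20 -1; 0 0 0 0 0 -60 -1; 0 0 0 40 -30 -70 -1; 0 0 0 90 -60 -70 0.2; 0 0 0 140 -93 -70 0.2; 0 0 0 165 -93 -70 0.2; 0 0 0 165 -93 -50 0.2; 0 0 0 165 -93 -40 0.2; 0 0 0 165 -93 -40 0.2; 0 0 0 165 -93 -40 0.2'
```

```text
clock: 6.28
tcp_pos: [0.5303, 0.1215, 0.0875]
orientation: [2.197, 2.245, 0.001]
contact_force: [0.6, 1.0, 0.0]
grip_width: 0.0511
gripper_force: 0.0
```

```bash
python3 - <<'E'
from bench import status, grab_frame
import cv2
p,d=grab_frame("side");cv2.imwrite("pics/side2.png",cv2.resize(p[130:330,270:470,::-1],None,fx=3,fy=3))
o=status.get_obs();print({k:o[k] for k in("clock","tcp_pos","contact_force","grip_width")})
E
```

```text
{'clock': 6.325, 'tcp_pos': array([0.5303848 , 0.1215136 , 0.08757711]), 'contact_force': array([-0.63670874,  0.92844891,  0.13554795]), 'grip_width': 0.05135205816630086}
```

View pics/side2.png

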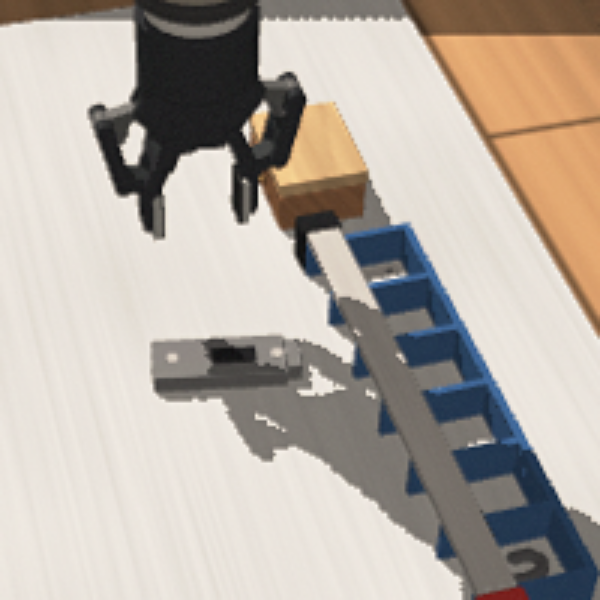

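Fingers are open behind the plate at crop (155,230) and (243,210), clear of the box at (310,160). I lower to z of about 14 mm.

```bash
python3 -m creep '0 0 0 0 0 30 0.2; 0 0 0 0 0 60 0.2; 0 0 0 0 0 72 0.2; 0 0 0 0 0 73 0.2; 0 0 0 0 0 73 0.2'
```

```text
clock: 6.95
tcp_pos: [0.5307, 0.122, 0.015]
orientation: [2.196, 2.245, 0.002]
contact_force: [0.6, 0.6, 0.5]
grip_width: 0.0516
gripper_force: 0.0
```

```bash
python3 -m creep '0 0 0 -12 0 1 0.2; 0 0 0 -22 0 1 0.2; 0 0 0 -30 0 1 0.2; 0 0 0 -38 0 1 0.2; 0 0 0 -46 0 1 0.2; 0 0 0 -54 0 1 0.2; 0 0 0 -62 0 1 0.2; 0 0 0 -70 0 1 0.2; 0 0 0 -78 0 1 0.2; 0 0 0 -86 0 1 0.2'
```

```text
clock: 8.2
tcp_pos: [0.5318, 0.0353, 0.013]
orientation: [-2.196, -2.246, -0.0]
contact_force: [-0.4, 0.9, -0.2]
grip_width: 0.0514
gripper_force: 0.3
```

```bash
python3 -m creep '0 0 0 -8 0 0 0.2; 0 0 0 -16 0 0 0.2; 0 0 0 -24 0 0 0.2; 0 0 0 -32 0 0 0.2; 0 0 0 -39 0 0 0.2; 0 0 0 -44 0 0 0.2; 0 0 0 -44 0 0 0.2'
```

```text
clock: 9.07
tcp_pos: [0.5328, -0.0088, 0.013]
orientation: [2.197, 2.245, -0.0]
contact_force: [-1.3, -0.4, -0.2]
grip_width: 0.0518
gripper_force: 0.0
```

```bash
cat > look.py <<'E'
import sys
from h import *
from bench import status,grab_frame
np.set_printoptions(precision=1,suppress=True)
o=status.get_obs();print(o["clock"],o["tcp_pos"]*1000)
for n in("side","scene"):
    p,d=grab_frame(n);W=cloud(n,d)*1000
    cv2.imwrite(f"pics/{sys.argv[1]}{n}.png",p[:,:,::-1])
    f=p.astype(int);r,b=f[...,0],f[...,2];x,y,z=W[...,0],W[...,1],W[...,2]
    # plate grey top in front of the rail
    m=(abs(r-b)<40)&(abs(z-26)<3.5)&(x>440)&(x<612)&(y>-120)&(y<120)
    k,l,s,_=cv2.connectedComponentsWithStats(m.astype(np.uint8));i=1+s[1:,4].argmax()
    P=W[l==i];rc=cv2.minAreaRect(P[:,:2].astype(np.float32));print(n,len(P),P.mean(0),rc);print(cv2.boxPoints(rc).tolist())
E
python3 look.py a; python3 - <<'E'
import cv2
cv2.imwrite("pics/a.png",cv2.resize(cv2.imread("pics/aside.png")[180:380,290:490],None,fx=3,fy=3))
E
```

```text
9.075 [532.8  -8.8  13. ]
side 825 [536.7 -39.7  26.1] ((538.2228393554688, -29.60308837890625), (99.513916015625, 59.1713981628418), 0.19356003403663635)
[[488.3661804199219, -0.18565066158771515], [488.5661315917969, -59.35670852661133], [588.0794677734375, -59.02052688598633], [587.8795166015625, 0.15053176879882812]]
scene 173 [513.  -27.   25.5] ((507.2439270019531, -26.949172973632812), (50.69441604614258, 49.024784088134766), 54.780025482177734)
[[472.60052490234375, -33.51970291137695], [512.6510009765625, -61.79313659667969], [541.8873291015625, -20.378643035888672], [501.83685302734375, 7.8947906494140625]]
```

View pics/a.png

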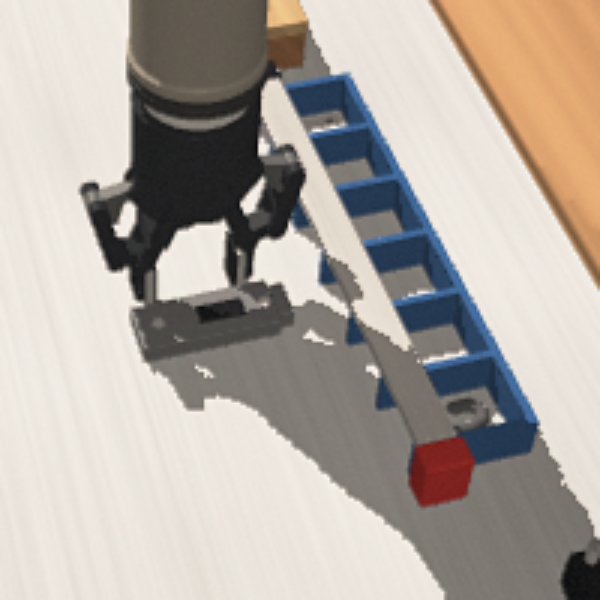

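The plate at (215,315) lies flat against both fingertips, in line with gap 3. It needs about 8.5 mm more sideways.

```bash
python3 -m creep '0 0 0 -5 0 0 0.2; 0 0 0 -8.5 0 0 0.2; 0 0 0 -8.5 0 0 0.2; 0 0 0 -8.5 0 0 0.2'; python3 -m creep '0 0 0 10 0 0 0.2; 0 0 0 15 0 -10 0.2; 0 0 0 15 0 -50 0.2; 0 0 0 10 -20 -60 -1; 0 0 0 0 -50 -60 -1; 0 0 0 -15 -79 -60 -1; 0 0 0 -30 -79 -60 -1; 0 0 0 -30 -79 -60 -1'
```

```text
clock: 9.68
tcp_pos: [0.533, -0.0167, 0.013]
orientation: [2.196, 2.246, 0.0]
contact_force: [0.4, -0.3, -0.3]
grip_width: 0.051
gripper_force: 0.0
clock: 10.68
tcp_pos: [0.4559, -0.0491, 0.0737]
orientation: [2.197, 2.243, 0.002]
contact_force: [0.6, 0.5, 0.1]
grip_width: -0.0
gripper_force: 0.0
```

```bash
python3 -m creep '0 0 0.18 0 0 0 -1; 0 0 0.36 0 0 0 -1; 0 0 0.54 0 0 0 -1; 0 0 0.72 0 0 0 -1; 0 0 0.9 0 0 0 -1; 0 0 1.08 0 0 0 -1; 0 0 1.26 0 0 0 -1; 0 0 1.44 0 0 0 -1; 0 0 1.571 0 0 0 -1; 0 0 1.571 0 0 0 -1'; python3 look.py b
```

```text
clock: 11.92
tcp_pos: [0.456, -0.0475, 0.0731]
orientation: [3.141, 0.039, 0.002]
contact_force: [0.0, -0.2, 0.2]
grip_width: -0.0001
gripper_force: 0.0
11.925 [456.  -47.5  73.1]
side 800 [536.7 -49.1  26.1] ((538.822021484375, -47.17368698120117), (101.03913879394531, 39.68369674682617), 2.331204652786255)
[[487.5372009277344, -29.403194427490234], [489.1513366699219, -69.05404663085938], [590.1068115234375, -64.94418334960938], [588.49267578125, -25.29332733154297]]
scene 620 [539.6 -43.9  25.4] ((539.263916015625, -45.03579330444336), (100.5533447265625, 39.29865264892578), 1.0222444534301758)
[[488.6446533203125, -26.286558151245117], [489.3458251953125, -65.5789566040039], [589.8831787109375, -63.78502655029297], [589.1820068359375, -24.492630004882812]]
```

```bash
python3 - <<'E'
import cv2,numpy as np
a=cv2.imread("pics/bside.png")[200:400,290:490];b=cv2.imread("pics/bscene.png")[180:380,150:350]
cv2.imwrite("pics/b.png",cv2.resize(np.hstack([a,b]),None,fx=2,fy=2))
E
```

```text
(no output)
```

View pics/b.png

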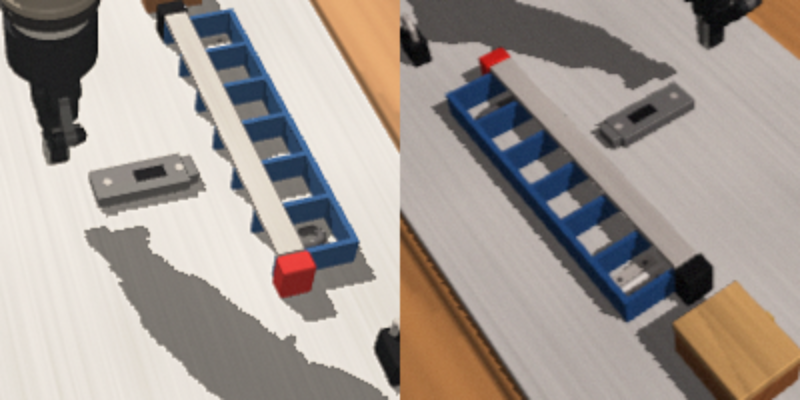

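The plate is at (539, −46) with heading about 0.03, in line with gap 3's axis. I lower behind its tail and push.

```bash
python3 -m creep '0 0 0 0 1 30 -1; 0 0 0 0 1 55 -1; 0 0 0 0 1 59 -1; 0 0 0 0 1 59 -1; 0 0 0 8 1 59 -1; 0 0 0 16 1 59 -1; 0 0 0 24 1 59 -1; 0 0 0 32 1 59 -1; 0 0 0 40 1 59 -1; 0 0 0 48 1 59 -1'
```

```text
clock: 13.28
tcp_pos: [0.5031, -0.0483, 0.0139]
orientation: [-3.141, -0.035, 0.0]
contact_force: [-1.3, -0.2, 0.5]
grip_width: 0.0001
gripper_force: 0.4
```

```bash
python3 -m creep '0 0 0 6 0 0 -1; 0 0 0 12 0 0 -1; 0 0 0 18 0 0 -1; 0 0 0 24 0 0 -1; 0 0 0 30 0 0 -1; 0 0 0 36 0 0 -1; 0 0 0 36 0 0 -1'; python3 look.py c
```

```text
clock: 14.15
tcp_pos: [0.5394, -0.0475, 0.0141]
orientation: [3.141, 0.035, 0.001]
contact_force: [-0.4, -0.1, -0.3]
grip_width: 0.0004
gripper_force: 0.0
14.15 [539.4 -47.5  14.1]
side 405 [583.1 -50.9  26. ] ((570.0501098632812, -48.04159164428711), (85.4376220703125, 37.357200622558594), 3.6904313564300537)
[[526.2175903320312, -32.15134811401367], [528.6221313476562, -69.43108367919922], [613.8826293945312, -63.93183517456055], [611.4780883789062, -26.652099609375]]
scene 403 [576.4 -42.7  25.5] ((568.9736328125, -44.626976013183594), (74.27052307128906, 38.39417266845703), 1.317443609237671)
[[531.4068603515625, -26.288768768310547], [532.28955078125, -64.67279052734375], [606.5404052734375, -62.96518325805664], [605.65771484375, -24.581161499023438]]
```

```bash
python3 -m creep '0 0 0 5 0 0 -1; 0 0 0 10 0 0 -1; 0 0 0 15 0 0 -1; 0 0 0 20 0 0 -1; 0 0 0 25 0 0 -1; 0 0 0 25 0 0 -1'
```

```text
clock: 15.0
tcp_pos: [0.5643, -0.047, 0.014]
orientation: [3.141, 0.035, 0.001]
contact_force: [-0.4, -0.1, 0.4]
grip_width: 0.0
gripper_force: 0.0
```

```bash
python3 -m creep '0 0 0 2 0 0 -1; 0 0 0 4 0 0 -1; 0 0 0 6 0 0 -1; 0 0 0 8 0 0 -1; 0 0 0 8 0 0 -1'
```

```text
clock: 15.62
tcp_pos: [0.572, -0.0468, 0.014]
orientation: [3.141, 0.035, 0.001]
contact_force: [0.4, 0.4, 0.0]
grip_width: 0.0006
gripper_force: 0.0
```

```bash
python3 -m creep '0 0 0 1 0 0 -1; 0 0 0 2 0 0 -1; 0 0 0 3 0 0 -1; 0 0 0 3 0 0 -1'
```

```text
clock: 16.12
tcp_pos: [0.5749, -0.0467, 0.014]
orientation: [3.141, 0.035, 0.001]
contact_force: [-0.3, -0.1, -0.5]
grip_width: -0.0001
gripper_force: 0.0
```

```bash
python3 -m creep '0 0 0 1 0 0 -1; 0 0 0 2 0 0 -1; 0 0 0 2 0 0 -1'
```

```text
clock: 16.5
tcp_pos: [0.576, -0.0467, 0.0138]
orientation: [-3.141, -0.035, 0.002]
contact_force: [-3.2, -0.2, 1.5]
grip_width: -0.0002
gripper_force: 1.6
```

```bash
python3 -m creep '0 0 0 1 0 0 -1; 0 0 0 2 0 0 -1; 0 0 0 2 0 0 -1'; python3 look.py d
```

```text
clock: 16.88
tcp_pos: [0.576, -0.0468, 0.0135]
orientation: [-3.141, -0.034, 0.008]
contact_force: [-7.6, 0.1, 5.7]
grip_width: -0.0
gripper_force: 4.1
16.875 [576.  -46.8  13.5]
side 90 [598.4 -58.1  25.8] ((598.7865600585938, -57.12083435058594), (25.718883514404297, 15.1761474609375), 0.46546319127082825)
[[585.8659057617188, -49.63747787475586], [585.9891967773438, -64.81312561035156], [611.7072143554688, -64.60418701171875], [611.5839233398438, -49.42854309082031]]
scene 154 [594.1 -41.6  25.6] ((587.9659423828125, -43.3199462890625), (35.48398208618164, 37.03109359741211), 1.8945841789245605)
[[569.6215209960938, -25.40108299255371], [570.8457641601562, -62.41193389892578], [606.3103637695312, -61.238807678222656], [605.0861206054688, -24.22795867919922]]
```

It has stalled hard at the predicted spot, tail at about 586. I back off, lift and verify.

```bash
python3 -m creep '0 0 0 -5 0 0 -1; 0 0 0 -20 0 0 -1; 0 0 0 -30 0 -30 -1; 0 0 0 -40 0 -90 -1; 0 0 0 -60 0 -150 -1; 0 0 0 -80 0 -200 -1; 0 0 0 -80 0 -200 -1; 0 0 0 -80 0 -200 -1'; python3 look.py e;  python3 - <<'E'
import cv2,numpy as np
a=cv2.imread("pics/eside.png")[200:400,310:510];b=cv2.imread("pics/escene.png")[180:380,150:350]
cv2.imwrite("pics/e.png",cv2.resize(np.hstack([a,b]),None,fx=2,fy=2))
E
```

```text
clock: 17.98
tcp_pos: [0.4983, -0.0481, 0.2136]
orientation: [-3.141, -0.036, -0.001]
contact_force: [0.5, 0.3, 0.2]
grip_width: 0.0002
gripper_force: 0.0
17.975 [498.3 -48.1 213.6]
side 215 [598.6 -47.5  26.1] ((598.766357421875, -46.970428466796875), (39.001068115234375, 26.515666961669922), 89.69371032714844)
[[585.4044799804688, -66.39981079101562], [611.9197387695312, -66.54155731201172], [612.1282348632812, -27.541046142578125], [585.6129760742188, -27.39929962158203]]
scene 129 [596.9 -42.3  25.5] ((596.959228515625, -44.319297790527344), (18.812437057495117, 37.97458267211914), 1.3862684965133667)
[[587.096435546875, -25.565122604370117], [588.01513671875, -63.528594970703125], [606.822021484375, -63.07347106933594], [605.9033203125, -25.110000610351562]]
```

View pics/e.png

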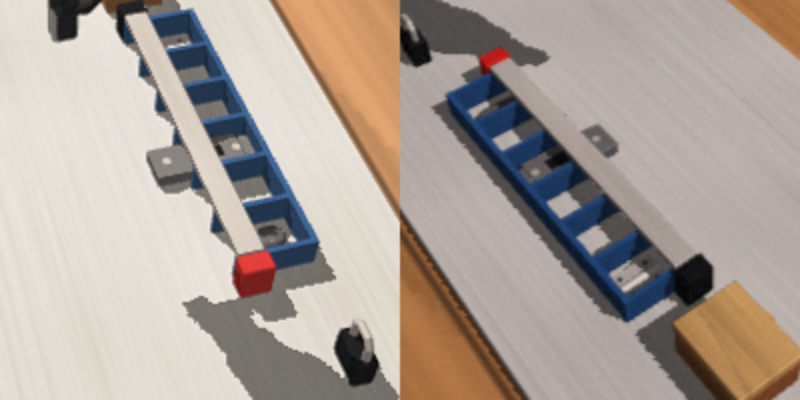

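The plate sits in the third gap from the red cap with its nose at the back wall. Its tail is at about 586, which leaves 30 mm standing out. The padlock, box, hinge and hook look undisturbed and the hand is clear.

```bash
python3 -c "from bench import r;print(r.hand_in())"
```

```text
the job is handed in; nothing more can be done
None
```

I ran the closed fingertips along the rail from gap 1 to gap 3, then pushed the grey latch plate into gap 3 until it stopped against the back wall, and handed the job in at about 18 s with the hand clear and the padlock, box, hinge and hook looking undisturbed.

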